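Clip a watch into the tester dock in its carrier

ROBOT

A 6-joint arm with a two-finger parallel gripper is mounted at the origin on a cart in front of the work surface, level with it; the furniture and walls round the work are solid. World frame = base frame: x ahead of the robot, y to its left, z up, the work surface at z = 0. Lengths are in m, angles in rad, forces in N, time in s.
With the tool pointing down it reaches from about 0.425 to 0.95 m from the base axis. Payload 3.5 kg.
Tool frame: the origin (TCP) lies between the finger pads; the fingertips stand 22 mm ahead of it and the grasp point (between the pads) lies 3 mm ahead of it (ctrl.nose_length is the z of the fingertips in the tool frame, in m); z points along the fingers, y is the line along which they close (so a half turn about z gives the same grasp; the last joint's range is limited). The gripper opens to 85 mm and grips with 20 to 120 N. Pads are 22 mm wide; open, the fingers measure 114 mm over their backs; the gripper's body (76 mm by 85 mm) begins 54 mm behind the grasp point. The pads swing forward as they close: fully open they stand 13 mm farther back than shut.
Start: joints at [-1.386, 0.286, 1.577, -0, 1.279, -0.15], TCP at [0.222, -0.637, 0.253] pointing down, gripper open.
Joint ranges: [-2.77, 2.77], [-0.9, 2.22], [0.21, 2.48], [-1.53, 4.67], [0.24, 2.81], [-2.84, 2.84]. Speed limits (rad/s): [2.79, 2.79, 3.14, 3.14, 3.14, 3.14].

INTERFACE

Orientations are given as a unit quaternion [x, y, z, w].
In Python, from plant import ctrl gives the robot as it stands. The module is installed in compiled form; this text tells all that it offers.
- The arm moves only by the tool send_rows, never from a script. Its argument "rows" is text: rows parted by semicolons, each of 7 numbers parted by spaces: the turn, a rotation vector about the tool's x, y, z in normalised numbers (1 is 90 degrees), then the shift along the tool's x, y, z in a scale on which 1.0 is 500 mm, then the opening, from -1 (shut) to 1 (fully open). A call has 1 to 8 rows; each row is the pose to reach, as a shift and turn from the pose commanded when the call began, along the tool's axes at that moment; what a row does not reach only later rows make up. A row lasts 1/8 s, in which the tool goes at most 62.5 mm and 10.7 degrees, less where a joint would pass 70% of its speed; a pose out of reach is approached as far as the arm can. A shift or turn number past 1, either way, is cut back to 1. A call with a gripper value outside its range is refused whole. The fingers move at their own pace and stop on an object; "grip_force" is the grip in N (left out, the last holds). Time passes only in rows, so rows that repeat a pose let the fingers close. It gives the time, the measured TCP pose, the force, the opening and the grip force at its end, in the units of the state.
- ctrl.get_state(): the state, without advancing time (a new reading comes with each control period).
- ctrl.read_camera(name): name is "scene" or "top"; returns a dict with "color" (420x560x3 uint8, red, green, blue), "fx", "fy", "cx", "cy" (pixels), "D" ([k1, k2, p1, p2, k3] as OpenCV has them; the pictures are not rectified), "extrinsics" (4x4, takes a point from world to camera coordinates). Camera axes: x right, y down, z forward; pixel columns grow to the right and rows downward; lengths in m; the calibration is good to about 2 mm. A picture is of the moment at which its call begins. There is no depth.
- ctrl.sign_off(): hands the job in; it is judged then, once.
Trained networks look in a picture, given as the dict that the camera call returned (one of the last four; its "shot" number tells which), for a name from the list of things; names that differ only in an ending like _2 or _b are one class to them, and where a whole thing is asked for, a point or a joint stands for the part that bears it (a point fixed in the world has none). Each returns a list of dicts, best first, with "p" (0 to 1); they miss things now and then, are a little off and sometimes report something else, mostly with a low value. They report only what shows in the picture. A call takes as long as a camera call.
- ctrl.look_for(picture, target): "position" ([x, y, z] in m, in the coordinates of the camera as it stood for that picture, good to about 4 mm: the middle of the surface that is visible of it).
The state is a dict: "time": time; "qpos": joint angles; "dq": joint speeds; "joint_efforts": joint torques, N m; "eef_pos": TCP position; "tcp_rot": TCP orientation; "contact_force": force on the tool from outside, world axes, zero at the start; "wrist_torque": the same for the moment, N m; "opening": opening from 0.0 (shut) to 1.0 (fully open); "finger_force": force on a finger pad.
Only numpy, scipy, OpenCV 4.12 (cv2) and the standard library are available. Lean on these libraries where they do the work, as an engineer would, in place of code of your own. Each camera call takes 0.05 s, during which the arm holds its last target. There are 200 camera calls.

TASK

Lay the blue-dialled watch from the tray, dial up, lengthways in the pocket of the orange carrier while the carrier is still on the bench, and let go of it. Then take the loaded carrier by its sides, set it between the guides of the black and silver test dock and press the carrier itself (not the watch) straight down until both spring clips have snapped over its end lips and it lies flat on the dock; stop pushing there, do not lean on it, and let go. Leave the other two watches where they lie in the tray.

Things in the scene. Friction and masses are not known exactly. Their poses are not given: they have to be found in the camera images.
- watch_blue: loose steel watch, pale blue dial, one of three in the shallow wooden tray at the right (floor 21 mm, rim 30 mm over the bench). 82 x 42 x 32 mm, 0.11 kg, closed band folded under the case. Origin: middle of the underside; x lengthways along the band, y across, z up through the dial. The folded band is the lower part: 0 to 16 mm high, x -38 to 38, y -9 to 12 mm.
- watch_case (a point): middle of the blue watch's case, 24 mm above the watch's underside; axes as the watch. The case is the upper part, 16 to 32 mm above the underside, 42 mm along x and 38 mm along y: grip it across y from above with the fingertips just over 16 mm above the underside, so they clear band, tray rim and carrier walls.
- tray: fixed wooden tray with a black inlay, 300 x 305 mm, rim 30 mm high, holding the three watches near its front. Origin: centre of its underside. Obstacles not listed: a lamp tube hangs 0.43 m above the bench across its far part (beyond about x = 0.6 m), and a microscope stands at the left near the arm's start: swing the arm right before reaching out.
- watch_white: bystander: watch with a white dial and black strap in the same tray, same size and frame as the blue one. Leave alone.
- watch_steel_b: bystander: steel watch with a dark dial in the same tray, same size and frame as the blue one. Leave alone.
- carrier: loose orange carrier (0.14 kg) lying flat on the bench, pocket up. Origin: centre of its underside; x lengthways, y across, z up. Body 106 (x) x 50 (y) x 18 mm high, the same either way round. At each end a snap lip sticks out to x = 57 mm (y -20 to 20, 2 to 8 mm above the underside).
- carrier_pocket (a point): middle of the pocket's floor, 4 mm above the carrier's underside; axes as the carrier. The pocket is 88 (x) x 30 (y) mm, 14 mm deep: the watch's folded band goes in, either way round, and its case stays 2 mm above the top of the walls.
- carrier_grip (a point): centre of the carrier, 5 mm above its underside, level with the top of the finger ledges; axes as the carrier. The ledges stick out 13.5 mm from the middle of both long walls (x -22 to 22 mm). Grip the 50 mm wide body across y here from above, fingertips just above or on the ledges, which also take the downward push.
- dock: dock fixed to the bench: silver base plate 168 (x) x 84 (y) x 14 mm. Origin: centre of the underside; x lengthways, y across, z up. Four black side guides (x 32 to 48 mm each way, inner faces at y = 26.2, flared tops to 28 mm above the plate), black end cheeks (inner faces x = 58.2, flared from 10 to 21 mm above the plate). Beside x -22 to 22 it is free for fingers.
- dock_seat (a point): centre of the top of the dock's plate (its deck), 14 mm above the bench; axes as the dock. Seated, the carrier's underside lies on the deck, centred here, x along the dock's x (either way round), about 1.2 mm of play each way.
- clip_a (a joint): outward travel (m) of the sloping steel spring clip at the dock's +x end: 0 at rest, about 0.003 as a carrier lip pushes it aside, under 0.001 after the snap. The lips meet the clips with the carrier 12 mm above the deck; the push needs 8 to 20 N in all, then drops as the clips (one may go first) spring over the lips 1 to 2 mm above the deck
- clip_b (a joint): the same for the clip at the dock's -x end

How it is judged:
On the way, in this order (a step that is already met when the one before it is completed fails the run):
1. the blue watch lies dial up in the carrier's pocket, let go, with the carrier still on the bench away from the dock (x of watch_blue in the frame of carrier between -0.01 and 0.01 m and y of watch_blue in the frame of carrier between -0.009 and 0.009 m and z of watch_blue in the frame of carrier between 0.001 and 0.0075 m and angle between the x axis of watch_blue and the x axis of carrier, either way round below 0.2 rad and angle between watch_blue's own z axis and vertical below 0.15 rad and contact force between the fingers and watch_blue below 0.2 N and horizontal distance between carrier and dock above 0.09 m and height (world z) of carrier below 0.004 m), for 0.2 s.
2. the loaded carrier is pressed down over the dock by the fingers on the carrier and pushes the clips aside (x of watch_blue in the frame of carrier between -0.01 and 0.01 m and y of watch_blue in the frame of carrier between -0.009 and 0.009 m and z of watch_blue in the frame of carrier between 0.001 and 0.0075 m and angle between the x axis of watch_blue and the x axis of carrier, either way round below 0.2 rad and angle between watch_blue's own z axis and vertical below 0.15 rad and value of joint any of clip_a, clip_b above 0.0015 m and contact force between the fingers and carrier above 2 N and horizontal distance between carrier and dock below 0.006 m), for 0.04 s.
At the end, for the whole second after the job is handed in: Carrier flat on the deck (height within 1.5 mm, centre within 3 mm, tilt under 0.025 rad, axes within 0.05 rad), both clips back over its lips (travel under 1 mm), blue watch dial up in the pocket (within 10 mm lengthways, 9 mm across, 0.2 rad), all at rest and let go (x of watch_blue in the frame of carrier between -0.01 and 0.01 m and y of watch_blue in the frame of carrier between -0.009 and 0.009 m and z of watch_blue in the frame of carrier between 0.001 and 0.0075 m and angle between the x axis of watch_blue and the x axis of carrier, either way round below 0.2 rad and angle between watch_blue's own z axis and vertical below 0.15 rad and z of carrier in the frame of dock between 0.0125 and 0.0155 m and horizontal distance between carrier and dock below 0.003 m and angle between the x axis of carrier and the x axis of dock, either way round below 0.05 rad and angle between carrier's own z axis and vertical below 0.025 rad and value of joint each of clip_a, clip_b below 0.001 m and linear speed of each of carrier, watch_blue below 0.01 m/s); the robot touches nothing.
It fails at once if the carrier is pressed on the dock with more than 45 N (contact force between carrier and dock above 45 N).
It fails at once if another watch is shifted by more than 20 mm (distance of any of watch_white, watch_steel_b from where it was at the start of the episode above 0.02 m).
It also fails if it takes over 67 s, if anything falls off the work surface, if the arm or the gripper's body presses on something with over 40 N, if the wrist force passes 120 N, or if a joint passes its speed limit or range.

## Working session

There is one attempt and no reset: what is moved stays moved. The work goes in short steps, Python scripts to look and compute and a tool call to move; the robot and the scene stay as the last step left them, time stands still between calls to the robot, and variables do not carry over. Pictures are saved under pics/ and viewed, at most 10 in all, crops included, and the job is handed in when it is done.

Besides the shell and the picture viewer there is one more tool, called after ">>>" as name(argument=value, ...) on one line, values as JSON. send_rows: Moves the arm, as the interface text tells. Its arguments: {"type":"object","properties":{"rows":{"type":"string"},"grip_force":{"type":"number"}},"required":["rows"]}

```bash
mkdir -p pics
cat > h.py <<'E'
from plant import ctrl
import numpy as np, cv2
from scipy.spatial.transform import Rotation as R
def K(p): return np.array([[p['fx'],0,p['cx']],[0,p['fy'],p['cy']],[0,0,1.]]),np.array(p['D'],float)
def w2p(p,X):
    E=np.array(p['extrinsics']);k,D=K(p)
    return cv2.projectPoints(np.atleast_2d(np.array(X,float)),cv2.Rodrigues(E[:3,:3])[0],E[:3,3],k,D)[0][:,0]
def c2w(p,x): return (np.linalg.inv(np.array(p['extrinsics']))@np.r_[x,1])[:3]
def ray(p,uv):
    k,D=K(p);n=cv2.undistortPoints(np.array(uv,float).reshape(-1,1,2),k,D)[:,0]
    Ei=np.linalg.inv(np.array(p['extrinsics']));d=np.c_[n,np.ones(len(n))]@Ei[:3,:3].T
    return Ei[:3,3],d
def onz(p,uv,z):
    o,d=ray(p,uv);return o+d*((z-o[2])/d[:,2])[:,None]
def tri(p1,u1,p2,u2):
    A=[];b=[]
    for p,u in((p1,u1),(p2,u2)):
        o,d=ray(p,[u]);d=d[0]/np.linalg.norm(d[0]);M=np.eye(3)-np.outer(d,d);A.append(M);b.append(M@o)
    x,*_=np.linalg.lstsq(np.vstack(A),np.hstack(b),rcond=None);return x
def save(p,n): cv2.imwrite(f'pics/{n}.png',p['color'][:,:,::-1])
E
python3 - <<'E'
from h import *
np.set_printoptions(precision=4,suppress=True)
print(ctrl.get_state(),ctrl.nose_length)
P={}
for c in('scene','top'):
    p=P[c]=ctrl.read_camera(c);save(p,c+'0')
    print(c,np.linalg.inv(np.array(p['extrinsics'])).round(3).tolist(),p['fx'])
    for t in('watch_blue','watch_case','watch_white','watch_steel_b','tray','carrier','carrier_pocket','dock','dock_seat','clip_a'):
        for d in ctrl.look_for(p,t)[:3]:
            X=c2w(p,d['position']);print(t,round(d['p'],2),X,w2p(p,X)[0].round())
a=np.hstack([P['scene']['color'],P['top']['color']])
E
```

```text
{'time': 0.0, 'qpos': array([-1.386 ,  0.2872,  1.5782,  0.    ,  1.2786, -0.15  ]), 'dq': array([ 0.0001,  0.0009, -0.0001, -0.0002,  0.0012,  0.0008]), 'joint_efforts': array([  0.    , -40.5983, -29.2628,  -0.0001,   0.0057,  -0.    ]), 'eef_pos': array([ 0.2217, -0.6369,  0.2519]), 'tcp_rot': array([ 0.986 ,  0.1666, -0.    , -0.0012]), 'contact_force': array([-1.1767, -0.9528, -0.7211]), 'wrist_torque': array([-0.0271, -0.0188,  0.0298]), 'finger_force': 0.0, 'opening': 0.9978639404676155} 0.022
scene [[-0.792, -0.43, 0.433, 0.005], [-0.61, 0.559, -0.561, 0.524], [-0.001, -0.709, -0.705, 0.859], [0.0, 0.0, 0.0, 1.0]] 424.80982726166087
watch_blue 0.62 [ 0.4812 -0.4209  0.0441] [344. 152.]
watch_white 0.81 [ 0.4602 -0.3279  0.0419] [333. 171.]
watch_steel_b 0.67 [ 0.4749 -0.2549  0.0463] [316. 181.]
tray 0.97 [ 0.5591 -0.3088  0.0228] [302. 166.]
carrier 0.58 [ 0.4946 -0.0515  0.0082] [266. 229.]
carrier_pocket 0.62 [ 0.4951 -0.0505  0.0082] [265. 229.]
dock 0.8 [0.5143 0.1748 0.0171] [200. 279.]
dock_seat 0.97 [0.5155 0.1786 0.0155] [199. 280.]
clip_a 0.71 [ 0.4631 -0.3303  0.04
[... 281 characters left out ...]
4292  0.0463] [426. 222.]
watch_blue 0.21 [ 0.4989 -0.0551  0.0024] [253. 218.]
watch_case 0.83 [ 0.4831 -0.4317  0.0429] [426. 223.]
watch_white 0.77 [ 0.462  -0.3361  0.0454] [383. 232.]
watch_steel_b 0.87 [ 0.4742 -0.2576  0.0467] [347. 226.]
tray 0.66 [ 0.5433 -0.3452  0.0211] [383. 198.]
carrier 0.97 [ 0.4993 -0.0566  0.0031] [254. 217.]
carrier_pocket 0.67 [ 0.4937 -0.0547  0.003 ] [253. 220.]
carrier_pocket 0.59 [ 0.4606 -0.3369  0.0461] [384. 233.]
dock 0.57 [0.5152 0.1677 0.0101] [154. 209.]
dock_seat 0.77 [0.5194 0.1647 0.0125] [155. 207.]
clip_a 0.75 [ 0.5462 -0.346   0.0212] [384. 197.]
clip_a 0.6 [0.4592 0.1569 0.0377] [153. 231.]
clip_a 0.6 [ 0.4968 -0.0577  0.0014] [254. 219.]
```

View pics/scene0.png

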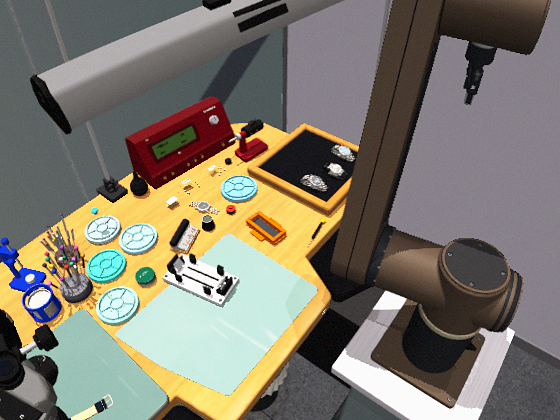

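View pics/top0.png

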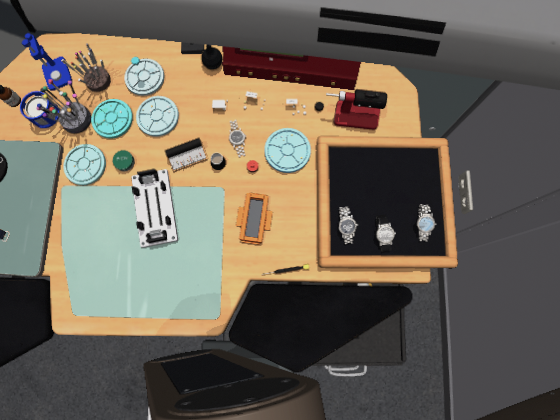

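The scene picture shows the blue watch at (344,152), the carrier at (266,229) and the dock at (200,280). In the top picture they are at (426,222), (254,218) and (154,208). Next I'll enlarge all three to get their angles.

Run:
```python
from h import *
import pickle
P={c:ctrl.read_camera(c) for c in('scene','top')}
pickle.dump({k:{a:b for a,b in p.items()} for k,p in P.items()},open('p0.pkl','wb'))
T=P['top']['color'];S=P['scene']['color']
def crop(im,u,v,w,h,W,H): return cv2.resize(im[v:v+h,u:u+w],(W,H),interpolation=cv2.INTER_CUBIC)
# top: blue 50x50 @8x? layout 800x600
a=crop(T,401,197,50,50,300,300) ;b=crop(T,229,187,50,62,242,300); c=crop(T,128,163,52,88,177,300)
row1=np.hstack([a,b,c]);row1=np.pad(row1,((0,0),(0,800-row1.shape[1]),(0,0)))
d=crop(S,324,137,40,30,400,300)[:,:260];d=crop(S,327,137,33,33,300,300);e=crop(S,240,204,52,48,242,300) ;f=crop(S,156,245,90,64,258,300)
f=cv2.resize(S[245:310,155:245],(258,186));f=np.pad(f,((0,114),(0,0),(0,0)))
row2=np.hstack([d,e,f])
cv2.imwrite('pics/comp.png',np.vstack([row1,row2])[:,:,::-1])
```

```text
(no output)
```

View pics/comp.png

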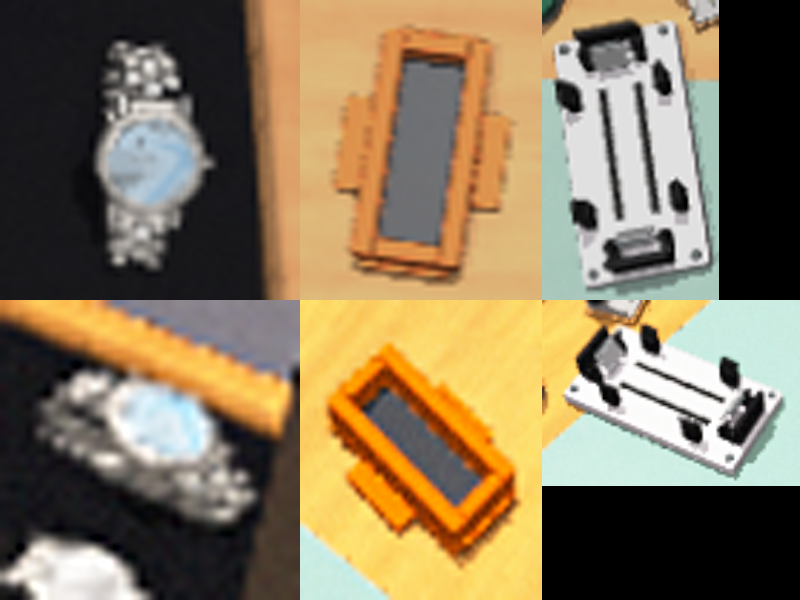

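```bash
cat > fit.py <<'E'
from h import *
from scipy.optimize import minimize
def box(x0,x1,y0,y1,z0,z1): return np.array([[x,y,z] for x in(x0,x1) for y in(y0,y1) for z in(z0,z1)],float)/1000
CAR=[box(-53,53,-25,25,0,18),box(-57,57,-20,20,2,8),box(-22,22,-38.5,38.5,0,5)]
DOCK=[box(-84,84,-42,42,0,14)]
WATCH=[box(-38,38,-9,12,0,16),box(-21,21,-19,19,16,32)]
SC=6
def pose(v,X): return X@R.from_euler('z',v[3]).as_matrix().T+v[:3]
def sil(p,parts,v,win):
    u0,v0,w,h=win;m=np.zeros((h*SC,w*SC),np.uint8)
    for b in parts:
        q=(w2p(p,pose(v,b))-[u0-.5,v0-.5])*SC
        cv2.fillConvexPoly(m,cv2.convexHull(np.round(q*16).astype(np.int32)),1,shift=4)
    return m
def up(m,win):
    u0,v0,w,h=win;return cv2.resize(m[v0:v0+h,u0:u0+w].astype(np.float32),(w*SC,h*SC),interpolation=cv2.INTER_LINEAR)>.5
def fit(views,parts,v0,free=(0,1,2,3)):
    # views: (pic,mask,win)
    ms=[up(m,w) for p,m,w in views];free=list(free);s=np.array([1,1,1,8.])
    def f(d):
        v=np.array(v0,float);v[free]+=d*s[free]
        c=0
        for (p,_,w),m in zip(views,ms):
            r=sil(p,parts,v,w)>0;c+=1-(r&m).sum()/max((r|m).sum(),1)
        return c/len(ms)
    n=len(free);sim=np.vstack([np.zeros(n),np.eye(n)*.01])
    r=minimize(f,np.zeros(n),method='Nelder-Mead',options=dict(initial_simplex=sim,xatol=1e-4,fatol=1e-5))
    r=minimize(f,r.x,method='Nelder-Mead',options=dict(initial_simplex=r.x+sim*.3,xatol=1e-4,fatol=1e-5))
    v=np.array(v0,float);v[free]+=r.x*s[free];return v,r.fun
def big(m,u,v):
    n,l,st,ce=cv2.connectedComponentsWithStats(m.astype(np.uint8))
    i=min(range(1,n),key=lambda i:np.hypot(*(ce[i]-[u,v]))-st[i,4]**.5);return l==i
def hsv(p): return cv2.cvtColor(p['color'],cv2.COLOR_RGB2HSV).astype(int)
E
python3 - <<'E'
from fit import *
import pickle
np.set_printoptions(precision=4,suppress=True)
P=pickle.load(open('p0.pkl','rb'));S,T=P['scene'],P['top']
def W(u,v,r): return (u-r,v-r,2*r,2*r)
def crop(m,w): o=np.zeros_like(m);o[w[1]:w[1]+w[3],w[0]:w[0]+w[2]]=m[w[1]:w[1]+w[3],w[0]:w[0]+w[2]];return o
hs,ht=hsv(S),hsv(T)
for n,h,uv in(('S',hs,(260,215)),('T',ht,(244,200)),('Sb',hs,(290,240)),('Tb',ht,(275,240))): pass
# print hsv samples: carrier wall vs bench
print('T car',ht[200:235:6,240:270:3].tolist()[2]);print('T bench',ht[250,240:270:10].tolist());print('S car',hs[229,245:290:4].tolist())
print('T dock',ht[208,128:182:4].tolist());print('S dock',hs[280,160:240:6].tolist());print('T w',ht[222,415:438:2].tolist());print('S w',hs[152,330:360:3].tolist())
E
```

```text
T car [[14, 167, 221], [15, 168, 220], [14, 166, 221], [8, 34, 120], [114, 11, 116], [114, 11, 116], [113, 9, 116], [7, 98, 140], [15, 165, 221], [14, 169, 220]]
T bench [[18, 116, 222], [19, 116, 222], [19, 114, 223]]
S car [[23, 141, 253], [23, 143, 255], [11, 255, 182], [12, 255, 212], [19, 255, 255], [110, 24, 94], [130, 16, 96], [106, 43, 101], [11, 255, 135], [19, 255, 255], [21, 156, 249], [24, 138, 253]]
T dock [[80, 38, 199], [78, 38, 199], [0, 1, 225], [0, 1, 225], [0, 1, 225], [0, 0, 39], [0, 1, 225], [0, 1, 225], [15, 3, 162], [0, 1, 225], [0, 1, 225], [155, 8, 186], [78, 40, 199], [78, 40, 199]]
S dock [[23, 143, 253], [137, 16, 142], [0, 0, 253], [30, 255, 5], [0, 1, 255], [0, 0, 255], [51, 99, 18], [0, 0, 255], [30, 1, 252], [0, 0, 255], [0, 2, 254], [40, 77, 10], [150, 4, 135], [75, 17, 119]]
T w [[130, 33, 23], [13, 15, 118], [100, 17, 182], [103, 37, 192], [101, 37, 200], [102, 38, 202], [102, 41, 214], [102, 49, 213], [103, 76, 207], [98, 6, 180], [150, 6, 42], [126, 49, 26]]
S w [[113, 46, 22], [6, 24, 159], [16, 36, 122], [12, 32, 136], [101, 27, 208], [98, 26, 243], [97, 67, 250], [9, 23, 77], [124, 66, 27], [12, 156, 72]]
```

```bash
cat >> fit.py <<'E'
def fill(m):
    c,_=cv2.findContours(m.astype(np.uint8),cv2.RETR_EXTERNAL,cv2.CHAIN_APPROX_NONE);o=np.zeros(m.shape,np.uint8);cv2.drawContours(o,c,-1,1,-1);return o>0
def W(u,v,r): return (u-r,v-r,2*r,2*r)
def carmask(p,top,uv,r=42):
    h=hsv(p);m=(h[:,:,1]>(145 if top else 205))&(h[:,:,0]<21)
    w=W(*uv,r);o=np.zeros_like(m);o[w[1]:w[1]+w[3],w[0]:w[0]+w[2]]=m[w[1]:w[1]+w[3],w[0]:w[0]+w[2]]
    return fill(big(o,*uv)),w
def dockmask(p,top,uv,r=58):
    h=hsv(p);m=(h[:,:,1]<14)&(h[:,:,2]>(100 if top else 100))
    w=W(*uv,r);o=np.zeros_like(m);o[w[1]:w[1]+w[3],w[0]:w[0]+w[2]]=m[w[1]:w[1]+w[3],w[0]:w[0]+w[2]]
    return fill(big(o,*uv)),w
E
python3 - <<'E'
from fit import *
import pickle
np.set_printoptions(precision=4,suppress=True)
P=pickle.load(open('p0.pkl','rb'));S,T=P['scene'],P['top']
cs,ct=carmask(S,0,(266,229)),carmask(T,1,(254,218))
ds,dt=dockmask(S,0,(200,280)),dockmask(T,1,(154,208))
for nm,parts,a,b,v0 in(('car',CAR,cs,ct,[.497,-.054,0,-.1]),('dock',DOCK,ds,dt,[.517,.17,0,.1])):
    A,B=(S,*a),(T,*b)
    print(nm,a[0].sum(),b[0].sum())
    print(' both4',*fit([A,B],parts,v0));print(' both z0',*fit([A,B],parts,v0,(0,1,3)))
    print(' S',*fit([A],parts,v0,(0,1,3)));print(' T',*fit([B],parts,v0,(0,1,3)))
# watch
C=[]
for p,uv in((S,(344,152)),(T,(426,222))):
    h=hsv(p);m=(h[:,:,0]>85)&(h[:,:,0]<115)&(h[:,:,2]>150)&(h[:,:,1]>15);w=W(*uv,14);o=np.zeros_like(m);o[w[1]:w[1]+28,w[0]:w[0]+28]=m[w[1]:w[1]+28,w[0]:w[0]+28]
    o=cv2.morphologyEx(o.astype(np.uint8),cv2.MORPH_OPEN,np.ones((2,2)));o=fill(big(o,*uv));ys,xs=np.nonzero(o);C.append((xs.mean(),ys.mean()));print(C[-1],o.sum(),onz(p,[C[-1]],.052))
print('dial',tri(S,C[0],T,C[1]))
h=hsv(T);m=(h[:,:,2]>55);w=W(426,222,26);o=np.zeros_like(m);o[198:248,408:441]=m[198:248,408:441];o=fill(big(o,426,222));print(o.sum())
print('watch T',*fit([(T,o,w)],WATCH,[.484,-.43,.021,0],(0,1,3)))
ys,xs=np.nonzero(o);
for lo,hi in((200,213),(231,246)):
    k=(ys>=lo)&(ys<=hi);print(onz(T,[(xs[k].mean(),ys[k].mean())],.033))
vis=T['color'].copy();vis2=S['color'].copy()
for p,im,mm in((T,vis,(ct[0],dt[0],o)),(S,vis2,(cs[0],ds[0]))):
    for m in mm:
        c,_=cv2.findContours(m.astype(np.uint8),0,1);cv2.drawContours(im,c,-1,(255,0,0),1)
cv2.imwrite('pics/mask.png',cv2.resize(np.vstack([np.hstack([vis[150:260,110:290],vis[150:260,360:470]]),np.pad(vis2[195:315,150:330],((0,0),(0,110),(0,0)))]),None,fx=2.6,fy=2.6)[:,:,::-1])
E
```

```text
car 801 1359
 both4 [ 0.4992 -0.0569 -0.0017 -0.1276] 0.049091205718989395
 both z0 [ 0.4986 -0.0566  0.     -0.1232] 0.05215145032114887
 S [ 0.4999 -0.0559  0.     -0.1231] 0.05197669442707131
 T [ 0.498  -0.0573  0.     -0.1262] 0.03748665427656295
dock 1872 2464
 both4 [ 0.5209  0.169  -0.0029  0.2047] 0.14649217031319228
 both z0 [0.5199 0.1694 0.     0.2107] 0.15042792382688042
 S [0.5213 0.1703 0.     0.2126] 0.1623474376998395
 T [0.5199 0.1687 0.     0.2145] 0.13598456802151127
(np.float64(346.0), np.float64(150.94117647058823)) 51 [[ 0.4746 -0.4214  0.052 ]]
(np.float64(426.85526315789474), np.float64(224.45394736842104)) 152 [[ 0.4781 -0.4293  0.052 ]]
dial [ 0.4799 -0.4326  0.0425]
494
watch T [ 0.487  -0.4315  0.021  -0.1289] 0.2105554530356154
[[ 0.5163 -0.4326  0.033 ]]
[[ 0.4576 -0.4279  0.033 ]]
```

View pics/mask.png

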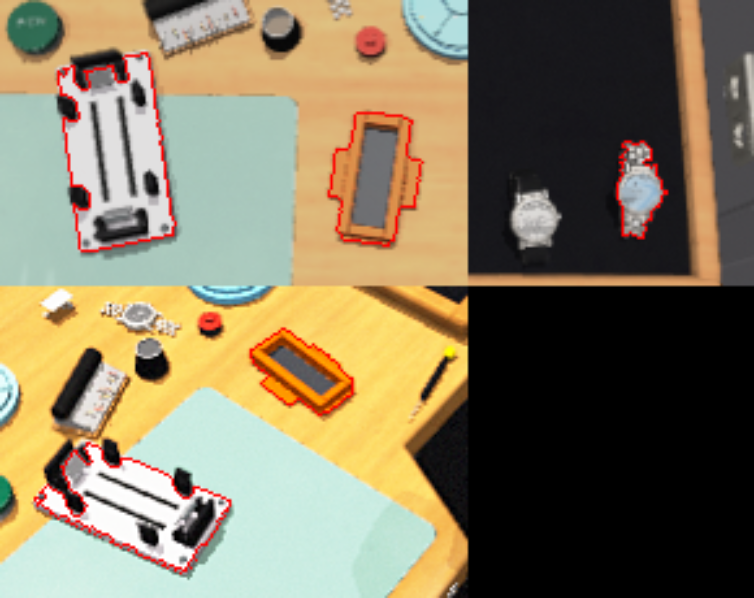

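The masks follow the outlines well. I'll refine the dock with the hull of its plate and the watch with an elliptical case, then move.

```bash
cat >> fit.py <<'E'
t=np.linspace(0,2*np.pi,24)
ell=np.array([[21*np.cos(a),19*np.sin(a),z] for a in t for z in(17,31)])/1000
WATCH=[box(-38,38,-9,12,2,14),ell]
def hull(m):
    c,_=cv2.findContours(m.astype(np.uint8),0,1);o=np.zeros(m.shape,np.uint8);cv2.fillConvexPoly(o,cv2.convexHull(np.vstack(c)),1);return o>0
E
cat > go.py <<'E'
from h import *
def delta(x,y,z,yaw):
    s=ctrl.get_state();r=R.from_quat(s['tcp_rot']);M=r.as_matrix()
    t=np.array([[np.cos(yaw),np.sin(yaw),0],[np.sin(yaw),-np.cos(yaw),0],[0,0,-1]])
    d=M.T@(np.array([x,y,z])-s['eef_pos'])*1000;rv=(r.inv()*R.from_matrix(t)).as_rotvec(degrees=True)
    print('t',round(s['time'],2),'pos',s['eef_pos'].round(4),'yaw',round(float(np.arctan2(M[1,0],M[0,0])),3),'q',s['qpos'].round(2),'turn',rv.round(2),'shift mm',d.round(1),'F',s['contact_force'].round(1))
E
python3 - <<'E'
from fit import *
import pickle
from go import delta
np.set_printoptions(precision=4,suppress=True)
P=pickle.load(open('p0.pkl','rb'));S,T=P['scene'],P['top']
a,b=dockmask(S,0,(200,280)),dockmask(T,1,(154,208));A,B=(S,hull(a[0]),a[1]),(T,hull(b[0]),b[1]);v0=[.52,.17,0,.13]
print('dock',*fit([A,B],DOCK,v0),*fit([A,B],DOCK,v0,(0,1,3)),*fit([A],DOCK,v0,(0,1,3)),*fit([B],DOCK,v0,(0,1,3)))
o=[]
for p,x0,y0,x1,y1,c in((S,326,139,360,165,(344,152)),(T,408,198,441,248,(426,222))):
    h=hsv(p);m=(h[:,:,2]>55)&(h[:,:,1]<75);q=np.zeros_like(m);q[y0:y1,x0:x1]=m[y0:y1,x0:x1];q=fill(big(q,*c));o.append((p,q,W(*c,26)));ys,xs=np.nonzero(q);print(q.sum(),xs.min(),xs.max(),ys.min(),ys.max())
for y0 in(0,np.pi):
  v0=[.484,-.43,.021,-.08+y0]
  print('watch',*fit(o,WATCH,v0),*fit(o,WATCH,v0,(0,1,3)),*fit(o[:1],WATCH,v0,(0,1,3)),*fit(o[1:],WATCH,v0,(0,1,3)))
delta(.484,-.43,.16,-.08)
E
```

```text
dock [ 0.5204  0.1693 -0.0015  0.2103] 0.03694537874046894 [0.5197 0.1693 0.     0.2091] 0.039503299303846606 [0.5209 0.1701 0.     0.2083] 0.0325889041655828 [0.5189 0.1686 0.     0.2095] 0.03651101834773318
243 331 354 144 161
494 417 436 204 241
watch [ 0.4882 -0.4318  0.0197 -0.0716] 0.16851622547778955 [ 0.4877 -0.431   0.021  -0.0806] 0.1700018550232147 [ 0.4889 -0.4303  0.021  -0.0664] 0.16982696093669047 [ 0.4862 -0.4314  0.021  -0.0928] 0.1501078804068633
watch [ 0.4884 -0.4304  0.0193  3.0847] 0.15392933379946777 [ 0.4877 -0.4291  0.021   3.0615] 0.16071763660575206 [ 0.4888 -0.4274  0.021   3.0667] 0.1530514431781872 [ 0.4856 -0.4302  0.021   3.0687] 0.12656898272149575
t 1.2 pos [ 0.2218 -0.6375  0.2533] yaw 0.335 q [-1.39  0.29  1.58 -0.    1.28 -0.15] turn [ 0.    0.   23.77] shift mm [ 315.8 -109.8   93.3] F [ 0.7 -0.6 -0.4]
```

The manual's scale: shifts go in shares of 500 mm and turns go in shares of 90 degrees. Converting my numbers, 318 mm is 0.636, -110 mm is -0.22, 23.8 degrees is 0.2644.

>>> send_rows(rows="0 0 0.0444 0.106 -0.036 0.016 1;0 0 0.0889 0.212 -0.072 0.032 1;0 0 0.1333 0.318 -0.108 0.06 1;0 0 0.1778 0.424 -0.146 0.1 1;0 0 0.2222 0.53 -0.182 0.15 1;0 0 0.2644 0.634 -0.22 0.196 1;0 0 0.2644 0.636 -0.22 0.196 1;0 0 0.2644 0.636 -0.22 0.196 1")

```text
time: 2.2
eef_pos: [0.4862, -0.4294, 0.1556]
tcp_rot: [0.999, -0.04, 0.0, 0.0]
contact_force: [-0.4, -0.1, 0.0]
opening: 1.001
finger_force: 0.0
```

Run:
```python
from go import *
delta(.487,-.430,.062,-.08)
```

```text
t 2.2 pos [ 0.4862 -0.4294  0.1556] yaw -0.08 q [-0.88  0.32  1.72 -0.    1.1   0.77] turn [ 0.04 -0.01  0.03] shift mm [ 0.9  0.5 93.6] F [-0.4 -0.1  0. ]
```

Scaled: 94 mm is 0.188, 91 mm is 0.182.

>>> send_rows(rows="0 0 0 0.001 0.0006 0.06 0.4;0 0 0 0.0018 0.001 0.12 0.4;0 0 0 0.0018 0.001 0.16 0.4;0 0 0 0.0018 0.001 0.182 0.4;0 0 0 0.0018 0.001 0.188 0.4;0 0 0 0.0018 0.001 0.188 0.4")

```text
time: 2.95
eef_pos: [0.4872, -0.4303, 0.0622]
tcp_rot: [0.999, -0.04, 0.0, 0.001]
contact_force: [-0.3, 0.3, -0.4]
opening: 0.7
finger_force: 0.0
```

Run:
```python
from go import *
delta(.487,-.430,.06,-.08)
T=ctrl.read_camera('top')['color'];S=ctrl.read_camera('scene')['color']
c=lambda im,u,v:cv2.resize(im[v:v+60,u:u+60],(400,400),interpolation=cv2.INTER_CUBIC)
cv2.imwrite('pics/g1.png',np.hstack([c(T,396,192),c(S,314,122)])[:,:,::-1])
```

```text
t 2.95 pos [ 0.4872 -0.4303  0.0622] yaw -0.081 q [-0.88  0.44  1.75 -0.    0.95  0.77] turn [ 0.06 -0.06 -0.04] shift mm [-0.2 -0.3  2.2] F [-0.3  0.3 -0.4]
```

View pics/g1.png

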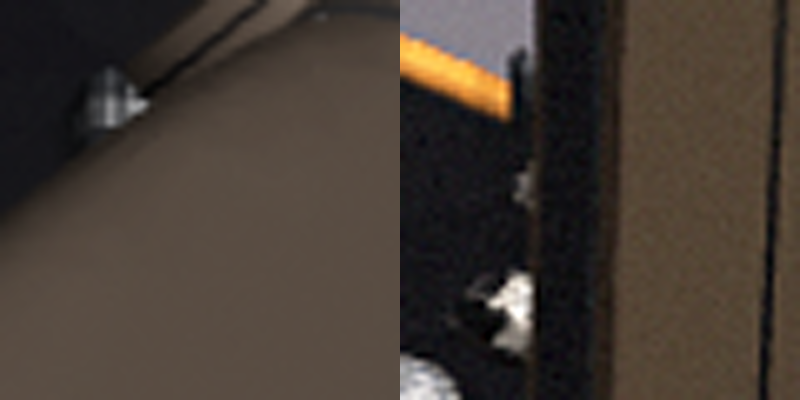

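The arm hides the watch in both views: only a bit of band shows, at about (412,207) in the top picture. The pose agrees with the measurement, so I'll close now.

Scaled: 2 mm is 0.004.

>>> send_rows(rows="0 0 0 0 0 0.004 0.4;0 0 0 0 0 0.004 -1;0 0 0 0 0 0.004 -1;0 0 0 0 0 0.004 -1;0 0 0 0 0 0.004 -1;0 0 0 0 0 0.004 -1", grip_force=30)

```text
time: 3.8
eef_pos: [0.4871, -0.4298, 0.0597]
tcp_rot: [0.999, -0.04, 0.0, 0.0]
contact_force: [-0.5, 0.7, 3.3]
opening: 0.441
finger_force: 31.7
```

Scaled: -90 mm is -0.18, -60 mm is -0.12.

>>> send_rows(rows="0 0 0 0 0 -0.02 -1;0 0 0 0 0 -0.06 -1;0 0 0 0 0 -0.12 -1;0 0 0 0 0 -0.18 -1;0 0 0 0 0 -0.18 -1")

```text
time: 4.42
eef_pos: [0.4884, -0.4315, 0.154]
tcp_rot: [0.999, -0.04, 0.003, 0.003]
contact_force: [0.5, -0.2, -0.5]
opening: 0.439
finger_force: 31.4
```

Run:
```python
from go import *
delta(.4986,-.0566,.13,-.123)
print(ctrl.get_state()['opening'])
```

```text
t 4.42 pos [ 0.4884 -0.4315  0.154 ] yaw -0.081 q [-0.88  0.33  1.72 -0.    1.09  0.77] turn [ 0.34 -0.33  2.43] shift mm [ -20.1 -374.7   21.7] F [ 0.5 -0.2 -0.5]
0.4390512466980885
```

Scaled: -373 mm is -0.746, -335 mm is -0.67, 2.4 degrees is 0.0267.

>>> send_rows(rows="0 0 0.0044 -0.006 -0.112 0 -1;0 0 0.0089 -0.012 -0.224 0 -1;0 0 0.0133 -0.018 -0.336 0 -1;0 0 0.0178 -0.024 -0.448 0.01 -1;0 0 0.0222 -0.03 -0.56 0.02 -1;0 0 0.0267 -0.036 -0.67 0.03 -1;0 0 0.0267 -0.038 -0.746 0.04 -1;0 0 0.0267 -0.038 -0.746 0.04 -1")

```text
time: 5.42
eef_pos: [0.4965, -0.0538, 0.1276]
tcp_rot: [0.998, -0.059, -0.002, -0.001]
contact_force: [-0.4, -0.4, -1.4]
opening: 0.437
finger_force: 31.3
```

Run:
```python
from go import *
delta(.4986,-.0566,.13,-.123)
T=ctrl.read_camera('top');S=ctrl.read_camera('scene')
u,v=w2p(T,[[.4986,-.0566,.07]])[0].astype(int);a,b=w2p(S,[[.4986,-.0566,.07]])[0].astype(int);print(u,v,a,b)
c=lambda im,u,v:cv2.resize(im['color'][v-40:v+40,u-40:u+40],(400,400),interpolation=cv2.INTER_CUBIC)
cv2.imwrite('pics/h1.png',np.hstack([c(T,u,v),c(S,a,b)])[:,:,::-1])
```

```text
t 5.42 pos [ 0.4965 -0.0538  0.1276] yaw -0.118 q [-0.31  0.05  2.1   0.    1.    1.38] turn [-0.05  0.2   0.26] shift mm [ 2.4  2.6 -2.4] F [-0.4 -0.4 -1.4]
252 211 265 211
```

View pics/h1.png

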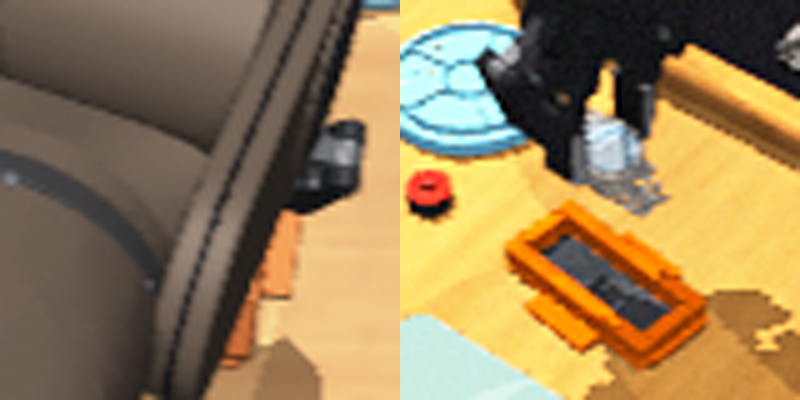

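The scene crop shows the watch gripped dial up above the carrier, with its near band end at about pixel (278,210). The top camera is blocked by the arm. I'll overlay the predicted watch pose on a fresh scene picture to check how the watch sits in the grip.

Run:
```python
from fit import *
from go import delta
S=ctrl.read_camera('scene');delta(.4986,-.0566,.13,-.123)
s=ctrl.get_state();p=s['eef_pos'];M=R.from_quat(s['tcp_rot']).as_matrix();yaw=np.arctan2(M[1,0],M[0,0])
u0,v0=225,171;k=8
im=cv2.resize(S['color'][v0:v0+74,u0:u0+80],None,fx=k,fy=k,interpolation=cv2.INTER_CUBIC)
def draw(parts,v,col):
    for b in parts:
        q=(w2p(S,pose(v,b))-[u0-.5,v0-.5])*k;cv2.polylines(im,[cv2.convexHull(q.astype(np.int32))],1,col,1)
v=[*p[:2],p[2]-.039,yaw];print(v)
draw([box(-38,38,-11,11,2,14),ell],v,(255,0,0));draw(CAR,[.4986,-.0566,0,-.123],(0,0,255))
cv2.imwrite('pics/h2.png',im[:,:,::-1])
h=hsv(S);print(h[205:214:2,270:284].tolist())
```

```text
t 5.58 pos [ 0.4978 -0.0569  0.129 ] yaw -0.123 q [-0.32  0.05  2.1  -0.    1.    1.38] turn [0.02 0.03 0.02] shift mm [ 0.8 -0.4 -1. ] F [ 0.4 -0.5 -0.7]
[np.float64(0.4977992519122795), np.float64(-0.05686575854987831), np.float64(0.08999748193062265), np.float64(-0.12267345284674037)]
[[[16, 28, 139], [16, 25, 133], [12, 31, 138], [20, 29, 131], [15, 63, 149], [17, 136, 240], [21, 154, 255], [21, 152, 251], [20, 155, 248], [20, 159, 247], [19, 160, 246], [20, 155, 248], [20, 156, 249], [21, 154, 249]], [[14, 24, 117], [0, 14, 110], [15, 110, 181], [16, 94, 198], [15, 81, 173], [16, 105, 197], [15, 66, 188], [16, 123, 231], [19, 161, 249], [20, 159, 248], [21, 156, 248], [21, 157, 248], [21, 153, 250], [21, 154, 250]], [[16, 105, 185], [21, 17, 108], [13, 64, 151], [15, 69, 151], [21, 13, 133], [173, 8, 134], [15, 123, 193], [17, 162, 239], [19, 160, 245], [21, 155, 251], [21, 155, 249], [20, 152, 249], [20, 154, 248], [21, 155, 249]], [[15, 57, 175], [15, 95, 177], [15, 98, 183], [45, 5, 103], [20, 10, 80], [15, 9, 109], [12, 85, 177], [18, 150, 245], [21, 160, 253], [21, 150, 251], [21, 153, 250], [20, 157, 250], [21, 151, 250], [21, 151, 250]], [[20, 162, 254], [17, 152, 246], [14, 101, 172], [15, 49, 134], [15, 112, 184], [18, 146, 243], [21, 152, 254], [21, 150, 251], [21, 154, 249], [21, 154, 249], [21, 150, 250], [21, 148, 251], [21, 150, 250], [21, 155, 249]]]
```

View pics/h2.png

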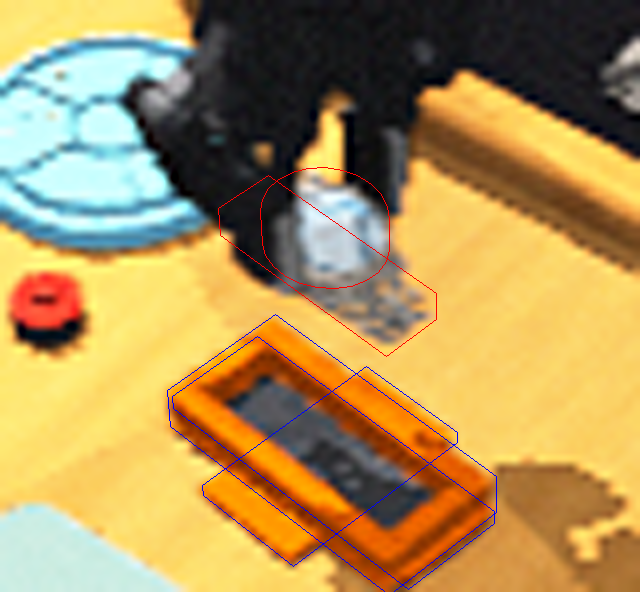

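The predicted outline matches the held watch to about 1 px, and the carrier outline matches too. I'll lower it in steps.

Scaled: 77 mm is 0.154, 72 mm is 0.144.

>>> send_rows(rows="0 0 0 0.0008 0 0.05 -1;0 0 0 0.0014 0 0.1 -1;0 0 0 0.0014 0 0.132 -1;0 0 0 0.0014 0 0.144 -1;0 0 0 0.0014 0 0.154 -1;0 0 0 0.0014 0 0.154 -1")

```text
time: 6.32
eef_pos: [0.4989, -0.0566, 0.0526]
tcp_rot: [0.998, -0.061, 0.0, 0.0]
contact_force: [-0.2, 0.1, -0.8]
opening: 0.436
finger_force: 31.3
```

Run:
```python
from go import *
delta(.4986,-.0566,.043,-.123)
```

```text
t 6.33 pos [ 0.4989 -0.0566  0.0526] yaw -0.123 q [-0.32  0.18  2.12  0.    0.84  1.38] turn [ 0.   -0.03  0.02] shift mm [-0.3  0.   9.6] F [-0.2  0.1 -0.8]
```

Already about 4 mm into the pocket with no contact force, so I'll lower the rest of the way.

Scaled: 9 mm is 0.018, 7 mm is 0.014.

>>> send_rows(rows="0 0 0 0 0 0.008 -1;0 0 0 0 0 0.014 -1;0 0 0 0 0 0.018 -1;0 0 0 0 0 0.018 -1")

```text
time: 6.82
eef_pos: [0.4985, -0.0564, 0.0431]
tcp_rot: [0.998, -0.061, -0.0, -0.0]
contact_force: [0.3, 0.0, -1.1]
opening: 0.436
finger_force: 31.3
```

Scaled: -150 mm is -0.3, -140 mm is -0.28.

>>> send_rows(rows="0 0 0 0 0 0.001 0.2;0 0 0 0 0 0.001 0.2;0 0 0 0 0 0.001 0.4;0 0 0 0 0 -0.02 0.4;0 0 0 0 0 -0.08 0.4;0 0 0 0 0 -0.18 1;0 0 0 0 0 -0.28 1;0 0 0 0 0 -0.3 1")

```text
time: 7.82
eef_pos: [0.501, -0.0571, 0.1987]
tcp_rot: [0.998, -0.061, 0.005, 0.001]
contact_force: [-0.2, 0.1, -0.7]
opening: 1.0
finger_force: 0.0
```

Run:
```python
from go import *
delta(.4986,-.0566,.15,-.123)
T=ctrl.read_camera('top');S=ctrl.read_camera('scene')
u,v=w2p(T,[[.4986,-.0566,.01]])[0].astype(int);a,b=w2p(S,[[.4986,-.0566,.01]])[0].astype(int);print(u,v,a,b)
c=lambda im,u,v:cv2.resize(im['color'][v-33:v+33,u-33:u+33],(400,400),interpolation=cv2.INTER_CUBIC)
cv2.imwrite('pics/i1.png',np.hstack([c(T,u,v),c(S,a,b)])[:,:,::-1])
```

```text
t 7.83 pos [ 0.501  -0.0571  0.1987] yaw -0.122 q [-0.32 -0.05  2.05  0.    1.13  1.38] turn [ 0.1  -0.54  0.04] shift mm [-2.9 -0.3 48.7] F [-0.2  0.1 -0.7]
253 217 265 226
```

View pics/i1.png

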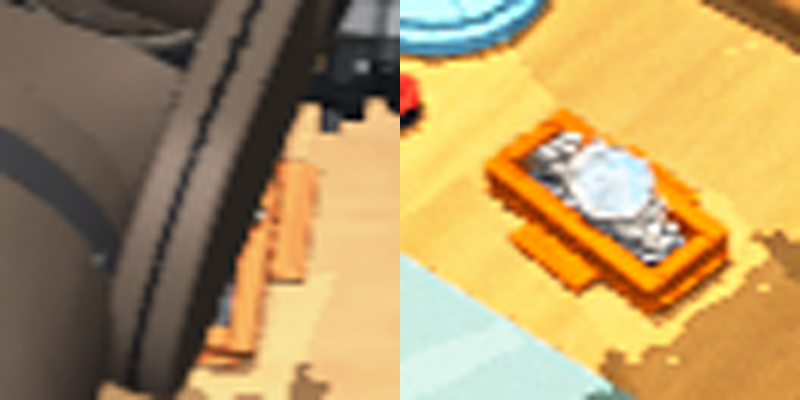

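The watch lies dial up in the pocket, case centred at about pixel (267,223) in the scene picture. Next is gripping the carrier.

Run:
```python
from fit import *
from go import delta
S=ctrl.read_camera('scene');m,w=carmask(S,0,(266,229))
print(*fit([(S,m,w)],CAR,[.4986,-.0566,0,-.123],(0,1,3)))
delta(.4986,-.0566,.0285,-.123)
```

```text
[ 0.49974779 -0.05572403  0.         -0.12335772] 0.4361996312878589
t 7.97 pos [ 0.4984 -0.0564  0.1934] yaw -0.123 q [-0.32 -0.04  2.05  0.    1.13  1.38] turn [ 0.   -0.01  0.03] shift mm [1.000e-01 2.000e-01 1.649e+02] F [0.7 0.  0.4]
```

Scaled: 164.5 mm is 0.329, 163 mm is 0.326.

>>> send_rows(rows="0 0 0 0 0 0.1 1;0 0 0 0 0 0.2 1;0 0 0 0 0 0.27 1;0 0 0 0 0 0.3 1;0 0 0 0 0 0.316 1;0 0 0 0 0 0.326 1;0 0 0 0 0 0.329 1;0 0 0 0 0 0.329 1")

```text
time: 8.98
eef_pos: [0.4993, -0.0566, 0.0297]
tcp_rot: [0.998, -0.061, 0.001, 0.0]
contact_force: [-0.6, 0.7, 0.0]
opening: 1.002
finger_force: 0.0
```

>>> send_rows(rows="0 0 0 0 0 0 -1;0 0 0 0 0 0 -1;0 0 0 0 0 0 -1;0 0 0 0 0 0 -1;0 0 0 0 0 0 -1", grip_force=40)

```text
time: 9.6
eef_pos: [0.4991, -0.0565, 0.0295]
tcp_rot: [0.998, -0.061, 0.0, -0.0]
contact_force: [-1.3, 1.1, 5.6]
opening: 0.568
finger_force: 42.5
```

>>> send_rows(rows="0 0 0 0 0 -0.016 -1;0 0 0 0 0 -0.05 -1;0 0 0 0 0 -0.1 -1;0 0 0 0 0 -0.15 -1;0 0 0 0 0 -0.15 -1", grip_force=45)

```text
time: 10.22
eef_pos: [0.5003, -0.057, 0.1065]
tcp_rot: [0.998, -0.061, 0.003, 0.001]
contact_force: [0.2, -0.3, -2.0]
opening: 0.569
finger_force: 47.8
```

Run:
```python
from go import *
delta(.5197,.1693,.105,.209)
```

```text
t 10.22 pos [ 0.5003 -0.057   0.1065] yaw -0.122 q [-0.32  0.08  2.1  -0.    0.95  1.38] turn [  0.12  -0.32 -18.99] shift mm [  -8.4 -227.     1.2] F [ 0.2 -0.3 -2. ]
```

Scaled: -227 mm is -0.454, -222 mm is -0.444, -19 degrees is -0.2111.

>>> send_rows(rows="0 0 -0.0222 -0.002 -0.04 0 -1;0 0 -0.0556 -0.004 -0.11 0 -1;0 0 -0.0889 -0.008 -0.18 0 -1;0 0 -0.1222 -0.01 -0.25 0 -1;0 0 -0.1556 -0.012 -0.32 0 -1;0 0 -0.1889 -0.014 -0.39 0 -1;0 0 -0.2111 -0.016 -0.444 0 -1;0 0 -0.2111 -0.016 -0.454 0 -1")

```text
time: 11.22
eef_pos: [0.5175, 0.171, 0.1026]
tcp_rot: [0.994, 0.105, -0.001, 0.0]
contact_force: [0.8, -0.9, -3.2]
opening: 0.563
finger_force: 47.9
```

>>> send_rows(rows="0 0 0 0 0 0 -1;0 0 0 0 0 0 -1")

```text
time: 11.48
eef_pos: [0.5182, 0.1689, 0.1034]
tcp_rot: [0.995, 0.104, -0.0, 0.0]
contact_force: [-0.1, -0.1, -3.0]
opening: 0.566
finger_force: 47.9
```

Run:
```python
from fit import *
from go import delta
S=ctrl.read_camera('scene');T=ctrl.read_camera('top');delta(.5197,.1693,.105,.209)
s=ctrl.get_state();p=s['eef_pos'];M=R.from_quat(s['tcp_rot']).as_matrix();yaw=np.arctan2(M[1,0],M[0,0])
k=5;ims=[]
for P,(u0,v0) in((S,(150,220)),(T,(110,155))):
    im=cv2.resize(P['color'][v0:v0+100,u0:u0+80],None,fx=k,fy=k,interpolation=cv2.INTER_CUBIC)
    def draw(parts,v,col):
        for b in parts:
            q=(w2p(P,pose(v,b))-[u0-.5,v0-.5])*k;cv2.polylines(im,[cv2.convexHull(q.astype(np.int32))],1,col,1)
    draw(CAR,[*p[:2],p[2]-.0295,yaw],(255,0,0));draw(DOCK,[.5197,.1693,0,.209],(0,0,255));ims.append(im)
cv2.imwrite('pics/j1.png',np.hstack(ims)[:,:,::-1])
```

```text
t 11.57 pos [0.5184 0.169  0.1037] yaw 0.208 q [ 0.13  0.18  2.   -0.    0.96  1.49] turn [ 0.01  0.02 -0.07] shift mm [ 1.3 -0.1 -1.3] F [ 0.9  0.4 -1.7]
```

View pics/j1.png

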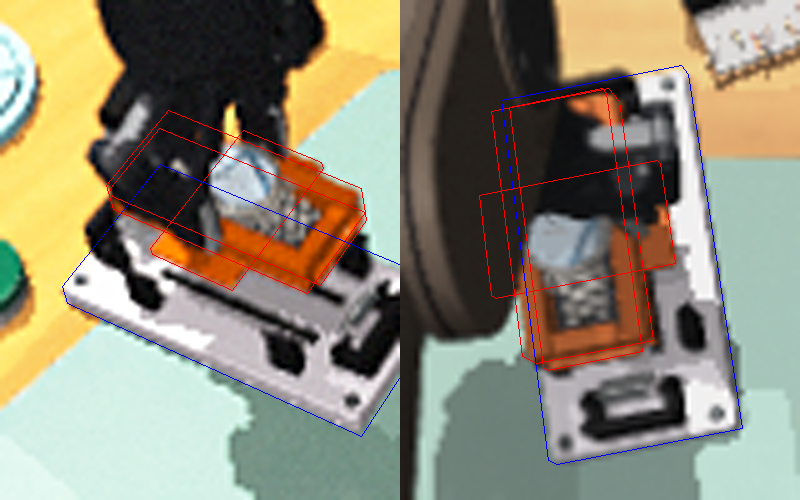

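The overlays match the picture. The carrier-to-dock offset also agrees between cameras: (21.0, 226.0) mm in scene, (20.9, 225.9) mm in top. That puts the TCP target at (0.520, 0.1695).

Scaled: 24 mm is 0.048, 20 mm is 0.04.

>>> send_rows(rows="0 0 0 0.002 -0.0006 0.02 -1;0 0 0 0.0024 -0.0008 0.04 -1;0 0 0 0.0024 -0.0008 0.048 -1;0 0 0 0.0024 -0.0008 0.048 -1;0 0 0 0.0024 -0.0008 0.048 -1", grip_force=60)

```text
time: 12.2
eef_pos: [0.5197, 0.1705, 0.08]
tcp_rot: [0.995, 0.104, 0.0, -0.0]
contact_force: [-0.2, -0.2, -2.5]
opening: 0.561
finger_force: 66.6
```

Run:
```python
from go import *
delta(.520,.1695,.0435,.209)
```

```text
t 12.2 pos [0.5197 0.1705 0.08  ] yaw 0.209 q [0.13 0.22 2.01 0.   0.91 1.49] turn [ 0.   -0.02  0.01] shift mm [ 0.   1.1 36.5] F [-0.2 -0.2 -2.5]
```

Scaled: 20 mm is 0.04, 16 mm is 0.032.

>>> send_rows(rows="0 0 0 0.0004 0.0016 0.012 -1;0 0 0 0.0004 0.0016 0.022 -1;0 0 0 0.0004 0.0016 0.032 -1;0 0 0 0.0004 0.0016 0.04 -1;0 0 0 0.0004 0.0016 0.04 -1")

```text
time: 12.82
eef_pos: [0.5195, 0.1697, 0.0593]
tcp_rot: [0.995, 0.104, -0.001, 0.0]
contact_force: [0.0, 0.4, -2.3]
opening: 0.56
finger_force: 66.7
```

Run:
```python
from go import *
delta(.520,.1695,.0435,.209);print(ctrl.get_state()['wrist_torque'])
```

```text
t 12.82 pos [0.5195 0.1697 0.0593] yaw 0.209 q [0.13 0.25 2.01 0.   0.88 1.49] turn [-0.01  0.06  0.01] shift mm [ 0.4  0.3 15.8] F [ 0.   0.4 -2.3]
[ 0.00169186 -0.0494922  -0.00010138]
```

Between the guides with no side force. Now pressing slowly.

Scaled: 6 mm is 0.012, 5 mm is 0.01.

>>> send_rows(rows="0 0 0 0 0 0.004 -1;0 0 0 0 0 0.008 -1;0 0 0 0 0 0.01 -1;0 0 0 0 0 0.012 -1")

```text
time: 13.32
eef_pos: [0.5209, 0.1699, 0.055]
tcp_rot: [0.995, 0.104, 0.001, -0.0]
contact_force: [-2.1, 0.3, 5.5]
opening: 0.56
finger_force: 67.5
```

>>> send_rows(rows="0 0 0 0 0 0.002 -1;0 0 0 0 0 0.004 -1;0 0 0 0 0 0.006 -1;0 0 0 0 0 0.006 -1")

```text
time: 13.82
eef_pos: [0.5216, 0.17, 0.0528]
tcp_rot: [0.995, 0.104, 0.002, -0.0]
contact_force: [-2.2, -0.2, 7.0]
opening: 0.565
finger_force: 67.7
```

Scaled: 3 mm is 0.006, 2 mm is 0.004.

>>> send_rows(rows="0 0 0 -0.001 0 0.002 -1;0 0 0 -0.0014 0 0.004 -1;0 0 0 -0.0014 0 0.006 -1;0 0 0 -0.0014 0 0.006 -1")

```text
time: 14.32
eef_pos: [0.5213, 0.1699, 0.0503]
tcp_rot: [0.995, 0.104, 0.002, -0.0]
contact_force: [-4.1, -1.4, 10.3]
opening: 0.556
finger_force: 68.0
```

Run:
```python
from go import *
delta(.520,.1695,.0435,.209);s=ctrl.get_state();print(s['wrist_torque'],s['opening'])
```

```text
t 14.32 pos [0.5213 0.1699 0.0503] yaw 0.209 q [ 0.13  0.27  2.01 -0.    0.85  1.49] turn [ 0.02 -0.29  0.02] shift mm [-1.4  0.1  6.8] F [-4.1 -1.4 10.3]
[-0.00768929 -0.10279975 -0.0389411 ] 0.5560083249754768
```

Scaled: 3 mm is 0.006, 2 mm is 0.004.

>>> send_rows(rows="0 0 0 -0.0014 0 0.002 -1;0 0 0 -0.002 0 0.004 -1;0 0 0 -0.002 0 0.006 -1;0 0 0 -0.002 0 0.006 -1")

```text
time: 14.82
eef_pos: [0.5184, 0.1694, 0.0449]
tcp_rot: [0.995, 0.104, 0.0, 0.0]
contact_force: [-0.1, -0.7, 1.2]
opening: 0.56
finger_force: 67.1
```

The force dropped, so the clips look snapped. I'll push on gently to feel for the deck.

Scaled: 1.5 mm is 0.003, 1.2 mm is 0.0024.

>>> send_rows(rows="0 0 0 0 0 0.0012 -1;0 0 0 0 0 0.0024 -1;0 0 0 0 0 0.003 -1;0 0 0 0 0 0.003 -1")

```text
time: 15.32
eef_pos: [0.5186, 0.1694, 0.0437]
tcp_rot: [0.995, 0.104, 0.0, 0.0]
contact_force: [-0.3, -0.8, 4.3]
opening: 0.562
finger_force: 67.4
```

Run:
```python
from go import *
delta(.5197,.1695,.0435,.209);s=ctrl.get_state();print(s['wrist_torque'],s['opening'])
```

```text
t 15.32 pos [0.5186 0.1694 0.0437] yaw 0.209 q [ 0.13  0.28  2.02 -0.    0.84  1.49] turn [ 0.   -0.04  0.01] shift mm [1.  0.1 0.2] F [-0.3 -0.8  4.3]
[-0.04750048  0.13952399  0.03521916] 0.562379344233793
```

Scaled: 1.2 mm is 0.0024, 0.6 mm is 0.0012.

>>> send_rows(rows="0 0 0 0 0 0.0012 -1;0 0 0 0 0 0.0024 -1;0 0 0 0 0 0.0024 -1")

```text
time: 15.7
eef_pos: [0.5187, 0.1694, 0.0437]
tcp_rot: [0.995, 0.104, -0.0, 0.0]
contact_force: [-2.2, -1.3, 10.4]
opening: 0.559
finger_force: 68.2
```

Scaled: 1.2 mm is 0.0024, 0.6 mm is 0.0012.

>>> send_rows(rows="0 0 0 0 0 0.0012 -1;0 0 0 0 0 0.0024 -1;0 0 0 0 0 0.0024 -1")

```text
time: 16.08
eef_pos: [0.5187, 0.1694, 0.0436]
tcp_rot: [0.995, 0.105, -0.001, 0.0]
contact_force: [-5.7, -2.1, 18.2]
opening: 0.564
finger_force: 68.9
```

Run:
```python
from go import *
s=ctrl.get_state();print(s['wrist_torque'],s['opening'],s['eef_pos'],s['contact_force'])
```

```text
[-0.3206914   1.24116286 -0.03945042] 0.563545270411897 [0.51869567 0.16943028 0.04364697] [-5.6818746  -2.07938672 18.21391006]
```

It is rigid at z = 0.0436, which is deck height. I'll release the push, open and back away.

>>> send_rows(rows="0 0 0 0 0 -0.003 -1;0 0 0 0 0 -0.0054 -1;0 0 0 0 0 -0.0054 -1;0 0 0 0 0 -0.0054 0.3;0 0 0 0 0 -0.0054 1;0 0 0 0 0 -0.0054 1;0 0 0 0 0 -0.0054 1")

```text
time: 16.95
eef_pos: [0.518, 0.1694, 0.0434]
tcp_rot: [0.995, 0.104, -0.0, -0.0]
contact_force: [0.2, 0.5, 0.5]
opening: 1.001
finger_force: 0.0
```

Scaled: -180 mm is -0.36, -160 mm is -0.32.

>>> send_rows(rows="0 0 0 0 0 -0.02 1;0 0 0 0 0 -0.06 1;0 0 0 0 0 -0.12 1;0 0 0 0 0 -0.22 1;0 0 0 0 0 -0.32 1;0 0 0 0 0 -0.36 1;0 0 0 0 0 -0.36 1")

```text
time: 17.82
eef_pos: [0.5195, 0.1696, 0.2268]
tcp_rot: [0.995, 0.104, 0.003, -0.0]
contact_force: [0.6, 1.1, -0.9]
opening: 1.001
finger_force: 0.0
```

Scaled: 220 mm is 0.44, 200 mm is 0.4.

>>> send_rows(rows="0 0 0 0 0.1 0 1;0 0 0 0 0.2 0 1;0 0 0 0 0.3 0 1;0 0 0 0 0.4 0 1;0 0 0 0 0.44 0 1;0 0 0 0 0.44 0 1")

```text
time: 18.58
eef_pos: [0.5634, -0.0464, 0.2223]
tcp_rot: [0.995, 0.103, -0.001, -0.001]
contact_force: [0.5, 0.6, 0.4]
opening: 1.002
finger_force: 0.0
```

Run:
```python
from fit import *
from go import delta
S=ctrl.read_camera('scene');T=ctrl.read_camera('top');delta(.5197,.1693,.2,.209)
k=5;ims=[]
for P,(u0,v0) in((S,(155,230)),(T,(110,155))):
    im=cv2.resize(P['color'][v0:v0+100,u0:u0+80],None,fx=k,fy=k,interpolation=cv2.INTER_CUBIC)
    q=[(w2p(P,pose([.5197,.1693,.014,.209],b))-[u0-.5,v0-.5])*k for b in CAR[:1]]
    for a in q: cv2.polylines(im,[cv2.convexHull(a.astype(np.int32))],1,(0,0,255),1)
    ims.append(im)
cv2.imwrite('pics/k1.png',np.hstack(ims)[:,:,::-1])
for P,t,uv in((S,0,(200,277)),(T,1,(154,208))):
    m,w=carmask(P,t,uv);print(m.sum(),*fit([(P,m,w)],CAR,[.5197,.1693,.014,.209],(0,1,3)),*fit([(P,m,w)],CAR,[.5197,.1693,.014,.209],(2,)))
```

```text
t 18.68 pos [ 0.5633 -0.0447  0.2228] yaw 0.21 q [-0.26  0.07  1.88  0.    1.19  1.1 ] turn [-0.08  0.08  0.04] shift mm [   1.9 -218.4   23.1] F [-0.6  0.6 -0.2]
434 [0.52071292 0.16945584 0.014      0.20681964] 0.6164893221221817 [0.5197    0.1693    0.0134375 0.209    ] 0.617604081531565Traceback (most recent call last):
  File "<stdin>", line 12, in <module>
  File "fit.py", line 40, in carmask
    return fill(big(o,*uv)),w
                ~~~^^^^^^^
  File "fit.py", line 32, in big
    i=min(range(1,n),key=lambda i:np.hypot(*(ce[i]-[u,v]))-st[i,4]**.5);return l==i
ValueError: min() iterable argument is empty
```

View pics/k1.png

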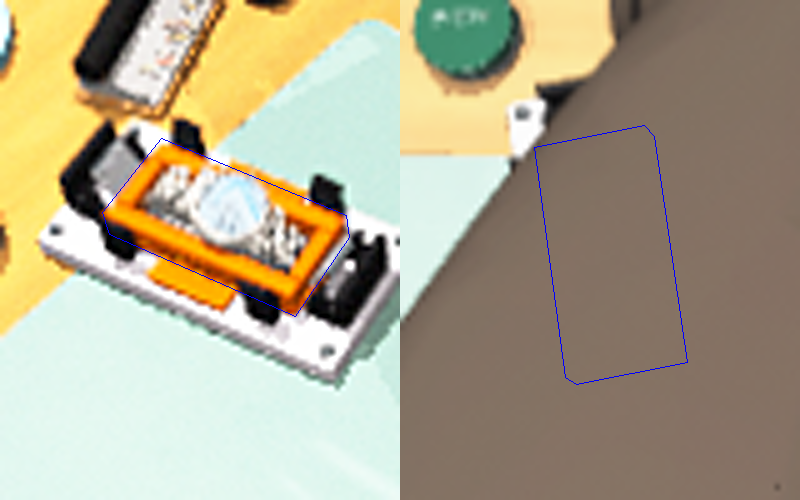

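The scene crop shows the carrier flat between the guides, matching the predicted seated outline. The watch is dial up in the pocket at about pixel (201,272), and the arm is clear. The other watches were not touched. I'll hand in.

```bash
python3 -c "
from plant import ctrl
print(ctrl.sign_off())"
```

```text
the job is handed in; nothing more can be done
None
```

I handed the job in at about 19 s: the blue watch lies dial up in the carrier, and the carrier is pressed onto the dock and released. The push force fell away and then met a rigid stop at deck height, so I take both clips as snapped, though the pictures were too coarse to confirm each one and the sign-off gave no verdict.

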